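# Uncover the packing-bench camera and hold it at its second stop

## Task

Uncover the bench camera: lift the blue lid off the grey pod by its knob and set it down upright on the bare table, well clear of the pod, without dropping it. Then squeeze the red release button on the side of the camera, keep it squeezed while you draw the camera straight up past the first stop to the second stop (fully out), and finish while still gripping it there: nothing else keeps it up. Leave the other things on the table where they are.

Things in the scene. Friction and masses are not known exactly. Their poses are not given: they have to be found in the camera images.
- pod: grey upright canister fixed to the table (its place and yaw vary), 120 mm across at the foot, 110 mm above; origin at the centre of its underside, z up. The shoulder on which the lid rests is 100 mm above the table; a black centring disc, 80 mm across, stands 6 mm higher, and a metal collar of 29 mm diameter another 6 mm (112 mm above the table). The camera's lens faces the pod's -x, its red button faces the pod's +y.
- lid: loose blue round cap, upside-down cup shape, 100 mm across its top, closed side up, about 0.15 kg; origin at the centre of its open lower rim, z up through the knob. The top face is 60 mm above the rim, the inside is 56 mm deep. At the start it sits centred on the pod's shoulder over the camera; lift it straight up at least 65 mm before moving it sideways.
- lid_knob (a point): middle of the lid's black round knob (28 mm diameter, 24 mm tall, from 70 to 94 mm above the lid's rim, on a thinner neck of 16 mm)
- camera: small white camera block on top of the telescoping mast, 46 mm along the pod's x, 36 mm along the pod's y, 38 mm tall (its underside 114 mm and its top 152 mm above the table when fully in). Moves only straight up and down with the mast; about 0.3 kg in all with the mast. Its axes are parallel to the pod's. Origin on the pod's axis, 133 mm below the block's centre.
- camera_grip (a point): centre of the white camera block; at the height of the button's centre, 133 mm above the table when the mast is in
- button_face (a point): centre of the outer face of the red button (22 mm wide, 24 mm tall) on the block's +y side; it stands 24 mm from the block's centre, 6 mm proud of the side. Gripping the block across this button and the opposite side (42 mm apart, 37 mm with the button in) squeezes it.
- button (a joint): travel of the red button into the block: 0 out, 0.005 m fully in; springs back; takes about 1.2 N to start and 4.2 N to push fully in. The mast is unlocked from about 0.0035 m on.
- mast (a joint): how far the telescoping mast is drawn up: 0 in (locked at the start), 0.050 m first stop (it catches here by itself if the button is out), 0.100 m second stop (fully out, a hard end; no catch here, so it sinks back to the first stop under its weight when let go). About 4 to 5 N are needed to draw it up with the button in; with the button out it does not rise from the start or pass on from the first stop.
- tape_dispenser: loose dark desk tape dispenser, 52 x 177 x 98 mm, long along its y; origin under its centre; bystander
- pencil: loose green pencil, 112 mm long along its y; bystander
- ballpoint: loose white and red ballpoint pen, 145 mm long along its y; bystander
- piece_0: loose small blue wooden playing piece, 22 x 22 x 13 mm; bystander
- piece_1: another loose small blue wooden playing piece, 22 x 22 x 13 mm; bystander
- parts_case: clear parts case with an opened lid, 127 x 170 mm, 41 mm tall (more with the lid); origin under its centre; fixed bystander

How it is judged:
By the outcome, as a careful person would: the job done as asked, in the order asked, and still so for the second after the job is handed in, while the arm keeps its last pose, push and grip.
It also fails if it takes over 48 s, if anything falls off the work surface, if the arm or the gripper's body presses on something with over 40 N, if the wrist force passes 120 N, or if a joint passes its speed limit or range.

## Robot

A 6-joint arm with a two-finger parallel gripper is mounted at the origin on a cart in front of the work surface, level with it; the furniture and walls round the work are solid. World frame = base frame: x ahead of the robot, y to its left, z up, the work surface at z = 0. Lengths are in m, angles in rad, forces in N, time in s.
With the tool pointing down it reaches from about 0.25 to 0.8 m from the base axis. Payload 3.9 kg.
Tool frame: the origin (TCP) lies on the centre line of the jaws, within the pads' length; the fingertips stand 8 mm ahead of it and the grasp point (between the pads) lies 11 mm behind it; x points along the fingers, y is the direction in which the jaws open and shut, and the axes are right-handed (so a half turn about x gives the same grasp; the last joint's range is limited). The gripper opens to 85 mm and grips with 20 to 120 N. Pads are 22 mm wide; open, the fingers measure 114 mm over their backs; the gripper's body (76 mm by 85 mm) begins 54 mm behind the grasp point. The pads swing forward as they close: fully open they stand 13 mm farther back than shut.
Start: joints at [-1.257, 0.26, -0.138, 1.173, 0, 1.571], TCP at [0.162, -0.499, 0.239] pointing down, gripper open.
Joint ranges: [-2.78, 2.78], [-0.83, 1.72], [-1.28, 1.37], [-1.9, 2.12], [-1.57, 1.48], [-3.14, 3.14]. Speed limits (rad/s): [2.57, 2.57, 3.14, 3.14, 3.14, 3.14].

## Interface

Orientations are given as [roll, pitch, yaw] about the fixed x, y, z axes, in that order (R = Rz(yaw) Ry(pitch) Rx(roll)).
In Python, from cell import r gives the robot as it stands. The module is installed in compiled form; this text tells all that it offers.
- The arm moves only by the tool carry_out, never from a script. Its argument "deltas" is a list of rows, each an object with "translation": the shift along the tool's x, y, z in mm, a list of three; "twist": the turn about the tool's x in rad; "claw": the opening, from 0 (shut) to 1 (fully open). A call has 1 to 12 rows; each row shifts and turns the commanded pose from where the row before left it, along the tool's axes as they then stand; what a row does not reach is not made up. A row lasts 1/8 s, in which the tool goes at most 62.5 mm and 10.7 degrees, less where a joint would pass 70% of its speed; a pose out of reach is approached as far as the arm can. A call with a gripper value outside its range is refused whole. The fingers move at their own pace and stop on an object; the grip force is fixed at half the most. Time passes only in rows, so rows that do not move let the fingers close. It gives the time, the measured TCP pose, the force and the opening at its end, in the units of the state.
- r.read_state(): the state, without advancing time (a new reading comes with each control period).
- r.snapshot(name): name is "scene" or "top" or "wrist"; returns the picture (384x512x3 uint8, blue, green, red); there is no depth.
- r.camera_info(name): a dict with "vfov" (degrees; the focal length in pixels is half the picture's height over the tangent of half this angle, whatever the lens; pixels are square), "cx", "cy" (the principal point, pixels), "k1" (the pictures are not rectified: a ray, as slopes to the right and down, at radius r is drawn at 1 + k1 r^2 times it, then the intrinsics apply), "origin" and "attitude" of the camera in the world. Camera axes: x right, y down, z forward; pixel columns grow to the right and rows downward; lengths in m; the calibration is good to about 2 mm. A picture is of the moment at which its call begins: read the wrist's pose just before it. camera_info takes no time and is no camera call; for the wrist camera it gives the pose at the moment of the call.
- r.close_job(): hands the job in, once; it reports no verdict.
The state is a dict: "clock": time; "joints": joint angles; "qd": joint speeds; "joint_efforts": joint torques, N m; "ee_pos": TCP position; "eef_rot": TCP orientation; "contact_force": force on the tool from outside, world axes, zero at the start; "ft_torque": the same for the moment, N m; "gripper_width": opening from 0.0 (shut) to 1.0 (fully open).
Only numpy, scipy, OpenCV 4.12 (cv2) and the standard library are available. Lean on these libraries where they do the work, as an engineer would, in place of code of your own. Each camera call takes 0.05 s, during which the arm holds its last target.

## Working session

There is one attempt and no reset: what is moved stays moved. The work goes in short steps, Python scripts to look and compute and a tool call to move; the robot and the scene stay as the last step left them, time stands still between calls to the robot, and variables do not carry over. Pictures are saved under pics/ and viewed, and the job is handed in when it is done.

Besides the shell and the picture viewer there is one more tool, called as name(argument=value, ...) on one line, values as JSON. carry_out: Moves the arm, as the interface text tells. Its arguments: {"type":"object","properties":{"deltas":{"type":"array","items":{"type":"object","properties":{"translation":{"type":"array","items":{"type":"number"}},"twist":{"type":"number"},"claw":{"type":"number"}}}}},"required":["deltas"]}

```bash
mkdir -p pics; python3 - <<'E'
from cell import r
import cv2
s=r.read_state()
for k,v in s.items(): print(k,v)
for n in ("scene","top","wrist"):
    print(n,r.camera_info(n)); cv2.imwrite(f"pics/{n}0.png",r.snapshot(n))
E
```

```text
clock 0.0
joints [-1.25697282e+00  2.60672037e-01 -1.39370799e-01  1.17268351e+00
  1.16702922e-05  1.57078624e+00]
qd [-0.00097811  0.00114854 -0.00020993 -0.00216441 -0.00206885  0.00015886]
joint_efforts [ 5.45373714e-04 -4.05675137e+01  2.53924835e+01  1.87740294e-02
  3.42947260e-05 -3.32253030e-06]
ee_pos [ 0.16186641 -0.4987315   0.2384705 ]
eef_rot [-1.57685308  1.56886628  1.87857317]
contact_force [-0.3875303   0.2528193   0.02542509]
ft_torque [ 0.03126785 -0.02205456  0.0054116 ]
gripper_width 1.0024007880990842
scene {'vfov': 52.767254053997675, 'cx': 257.37862501391817, 'cy': 191.2348095165925, 'k1': -0.0728354937086088, 'origin': array([-0.02255891,  0.70710557,  0.87569212]), 'attitude': array([-2.29660977e+00,  8.13070277e-04, -2.47626469e+00])}
top {'vfov': 48.315845161095886, 'cx': 251.0529958919925, 'cy': 196.68257684518966, 'k1': -0.12192850824945033, 'origin': array([0.32345593, 0.07823229, 1.51981743]), 'attitude': array([-3.02154169, -0.01039195, -1.5545548 ])}
wrist {'vfov': 70.2636215171524, 'cx': 257.20269901898206, 'cy': 195.7503545716568, 'k1': -0.006342007244201845, 'origin': array([ 0.23136517, -0.47663738,  0.37318867]), 'attitude': array([ 2.85164604e+00,  2.00807663e-03, -1.25569574e+00])}
```

View pics/top0.png

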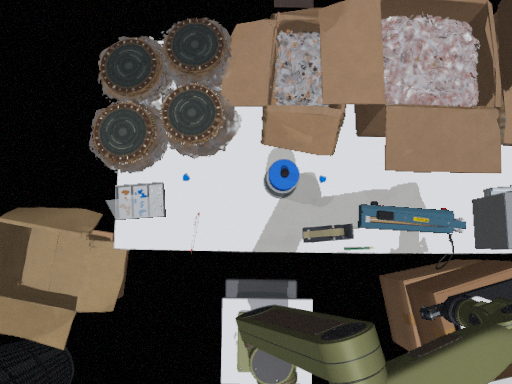

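View pics/scene0.png

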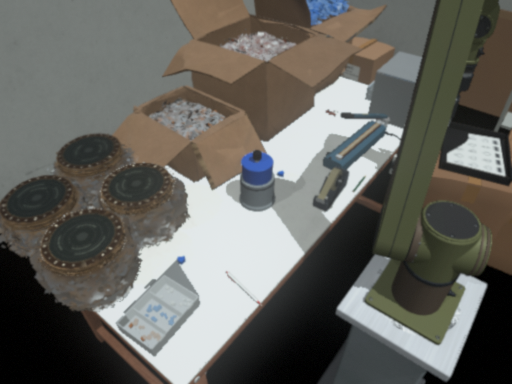

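View pics/wrist0.png

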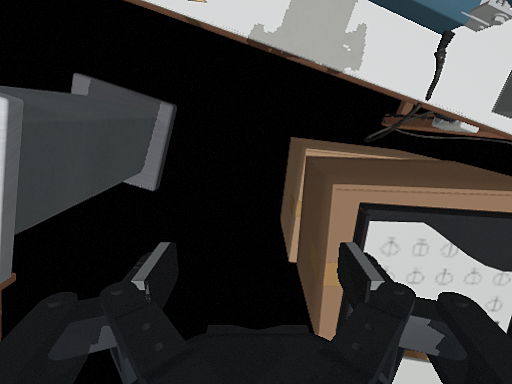

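```bash
cat > h.py <<'E'
import numpy as np, cv2
from scipy.spatial.transform import Rotation as Ro
from scipy.optimize import least_squares
def K(i):
    f=192/np.tan(np.radians(i['vfov'])/2); return np.array([[f,0,i['cx']],[0,f,i['cy']],[0,0,1.]])
def RM(e): return Ro.from_euler('xyz',e).as_matrix()
def dist(i): return np.array([i['k1'],0,0,0,0.])
def proj(i,P):
    R=RM(i['attitude']).T; rv=cv2.Rodrigues(R)[0]
    return cv2.projectPoints(np.array(P,float).reshape(-1,1,3),rv,-R@i['origin'],K(i),dist(i))[0].reshape(-1,2)
def ray(i,uv):
    p=cv2.undistortPoints(np.array([[uv]],float),K(i),dist(i)).ravel()
    return i['origin'],RM(i['attitude'])@np.array([p[0],p[1],1])
def atz(i,uv,z):
    o,d=ray(i,uv); return o+d*(z-o[2])/d[2]
def crop(src,dst,x0,y0,x1,y1,k):
    im=cv2.imread(src)[y0:y1,x0:x1]; cv2.imwrite(dst,cv2.resize(im,None,fx=k,fy=k,interpolation=cv2.INTER_CUBIC))
def tri(*ir):
    A=np.zeros((3,3));b=np.zeros(3)
    for i,uv in ir:
        o,d=ray(i,uv);d=d/np.linalg.norm(d);M=np.eye(3)-np.outer(d,d);A+=M;b+=M@o
    return np.linalg.solve(A,b)
E
python3 - <<'E'
from h import *
crop('pics/top0.png','pics/topc.png',255,145,345,212,8)
crop('pics/scene0.png','pics/scenec.png',215,140,305,215,8)
E
```

```text
(no output)
```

View pics/topc.png

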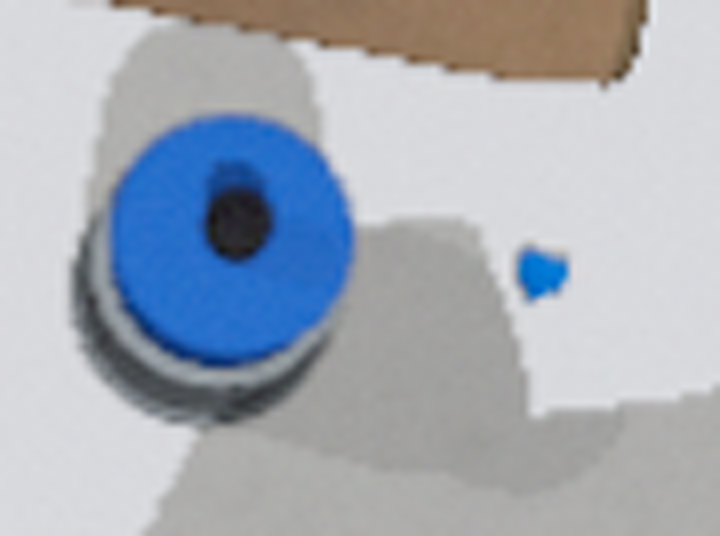

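View pics/scenec.png

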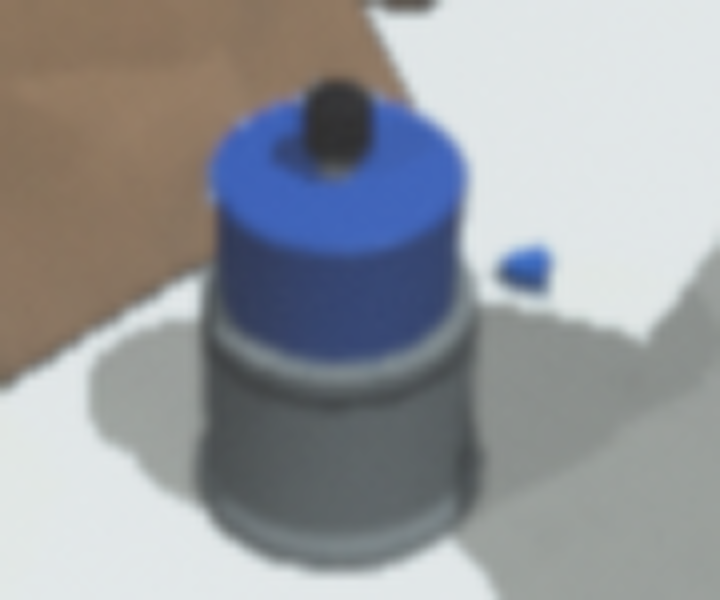

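```bash
python3 - <<'E'
from h import *
from cell import r
t=r.camera_info('top');s=r.camera_info('scene')
c=lambda x,y,X,Y:((x+.5)/8-.5+X,(y+.5)/8-.5+Y)
print(atz(t,c(232,239,255,145),.16),atz(t,c(238,224,255,145),.194))
print(atz(s,c(338,175,215,140),.16), tri((t,c(232,239,255,145)),(s,c(338,175,215,140))))
for n,uv in dict(piece1=(322,179),piece0=(186,177.5),tapeL=(304,234),tapeR=(352,231),boxcorner=(331,153),boxl=(263,143),toolL=(360,218),penT=(197,214),penB=(191,251),case=(165,183),edge=(250,249),caseB=(165,217),can=(193,150)).items(): print(n,atz(t,uv,0.0)[:2].round(3),atz(t,uv,0.1)[:2].round(3))
print(proj(t,[[.44,0,0],[.44,.2,0]]))
E
```

```text
[ 0.56181765 -0.03692561  0.16      ] [ 0.56188895 -0.0363751   0.194     ]
[ 0.56170159 -0.03373966  0.16      ] [ 0.56295625 -0.03667468  0.15753372]
piece1 [ 0.576 -0.19 ] [ 0.559 -0.172]
piece0 [0.573 0.301] [0.556 0.286]
tapeL [ 0.377 -0.125] [ 0.373 -0.112]
tapeR [ 0.39  -0.298] [ 0.385 -0.273]
boxcorner [ 0.673 -0.224] [ 0.65  -0.204]
boxl [0.705 0.025] [0.68  0.029]
toolL [ 0.437 -0.327] [ 0.429 -0.301]
penT [0.442 0.257] [0.434 0.245]
penB [0.31  0.274] [0.311 0.261]
case [0.551 0.376] [0.536 0.356]
edge [0.321 0.066] [0.321 0.067]
caseB [0.429 0.371] [0.422 0.352]
can [0.674 0.279] [0.651 0.266]
[[269.11676835 215.69060578]
 [212.94185393 214.72169913]]
```

```bash
python3 - <<'E'
from h import *
from cell import r
s=r.read_state(); R=RM(s['eef_rot']); print(R.round(3)); w=r.camera_info('wrist'); print(R.T@(w['origin']-s['ee_pos']), (R.T@RM(w['attitude'])).round(3))
print(R.T@(np.array([.562,-.0365,.26])-s['ee_pos'])*1000)
E
```

```text
[[-0.     0.309 -0.951]
 [ 0.001 -0.951 -0.309]
 [-1.    -0.001 -0.   ]]
[-0.13462796  0.00013745 -0.07295838] [[ 0.    -0.286  0.958]
 [ 1.     0.001  0.   ]
 [-0.001  0.958  0.286]]
[ -20.86209959 -316.36085241 -523.28916105]
```

```bash
python3 - <<'E'
from h import *
crop('pics/top0.png','pics/topc2.png',225,60,355,160,6)
crop('pics/scene0.png','pics/scenec2.png',105,80,275,200,4)
E
```

```text
(no output)
```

View pics/topc2.png

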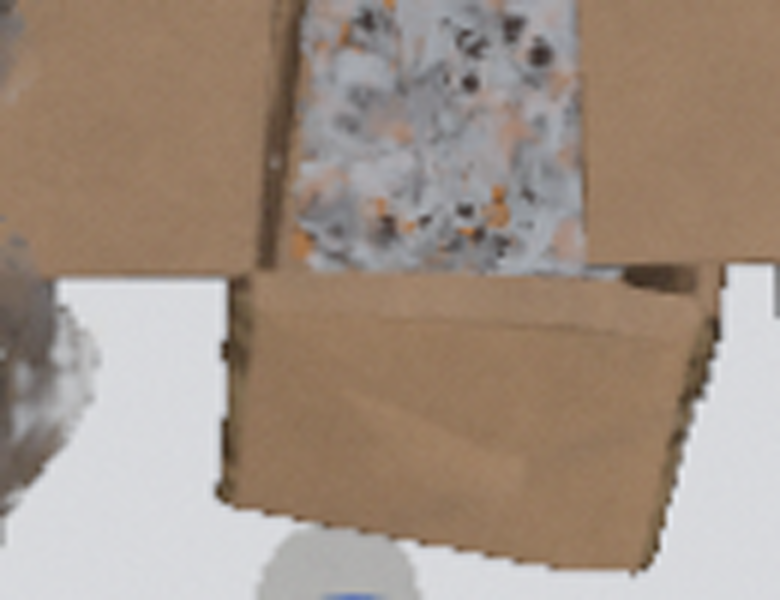

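View pics/scenec2.png

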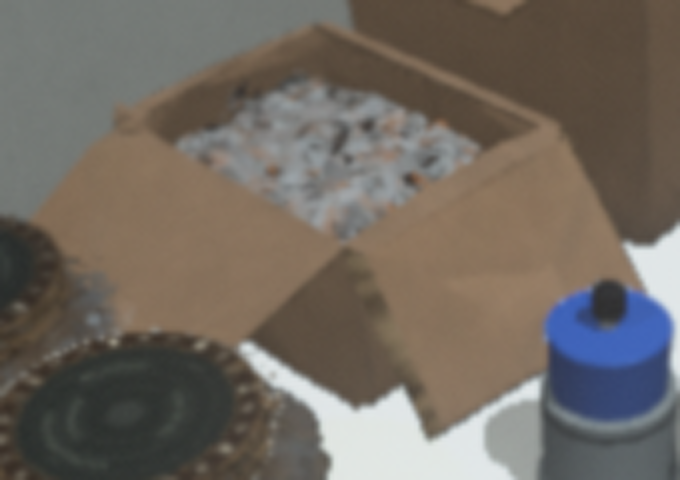

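carry_out(deltas=[{"translation": [-30,-20,-30],"twist": 0,"claw": 1},{"translation": [0,-30,-50],"twist": 0,"claw": 1}])

```text
clock: 0.4
ee_pos: [0.2234, -0.4284, 0.2708]
eef_rot: [1.754, 1.567, -1.077]
contact_force: [1.2, 0.6, -0.7]
gripper_width: 0.996
```

```bash
python3 - <<'E'
from h import *
from cell import r
t=r.camera_info('top');s=r.camera_info('scene')
print(tri((t,(262,142.3)),(s,(212,189))), tri((t,(264.6,106.2)),(s,(191,142))))
st=r.read_state(); R=RM(st['eef_rot']); print(st['joints'],R.round(3))
E
```

```text
[0.70387095 0.02966014 0.01490159] [0.78508783 0.02661189 0.17044636]
[-1.09014135e+00  1.73172342e-01 -1.70059132e-01  1.22365675e+00
  5.27469124e-05  1.74092967e+00] [[ 0.002  0.306 -0.952]
 [-0.003 -0.952 -0.306]
 [-1.     0.004 -0.001]]
```

```bash
cat >> h.py <<'E'
def go(r,x,y,z):
    s=r.read_state(); R=RM(s['eef_rot']); d=R.T@(np.array([x,y,z])-s['ee_pos'])*1000
    print('pos',s['ee_pos'].round(4),'w',round(s['gripper_width'],3),'F',s['contact_force'].round(2),'T',s['ft_torque'].round(2),'clk',s['clock'],'j',s['joints'].round(3),'yjaw',np.degrees(np.arctan2(R[1,1],R[0,1])).round(2),'tilt',R[2,0]); print('delta',d.round(1),'n',np.linalg.norm(d)/62.5)
E
python3 - <<'E'
from h import *
from cell import r
go(r,.562,-.0365,.26)
E
```

```text
pos [ 0.2234 -0.4284  0.2708] w 0.996 F [ 1.22  0.62 -0.74] T [-0.01 -0.09 -0.  ] clk 0.4 j [-1.09   0.173 -0.17   1.224  0.     1.741] yjaw -72.21 tilt -0.9999923620017435
delta [  10.1 -269.8 -442.1] n 8.28854079714633
```

carry_out(deltas=[{"translation": [0,-18,-30],"twist": 0,"claw": 1},{"translation": [0,-26,-42],"twist": 0,"claw": 1},{"translation": [0,-26,-42],"twist": 0,"claw": 1},{"translation": [0,-26,-42],"twist": 0,"claw": 1},{"translation": [0,-26,-42],"twist": 0,"claw": 1},{"translation": [0,-26,-42],"twist": 0,"claw": 1},{"translation": [0,-26,-42],"twist": 0,"claw": 1},{"translation": [0,-26,-42],"twist": 0,"claw": 1},{"translation": [0,-24,-40],"twist": 0,"claw": 1},{"translation": [0,-20,-35],"twist": 0,"claw": 1},{"translation": [0,-12,-22],"twist": 0,"claw": 1},{"translation": [0,0,0],"twist": 0,"claw": 1}])

```text
clock: 1.9
ee_pos: [0.5447, -0.0529, 0.2687]
eef_rot: [-0.072, 1.57, -2.898]
contact_force: [-0.1, -0.5, 0.7]
gripper_width: 1.0
```

```bash
python3 - <<'E'
from h import *
from cell import r
go(r,.562,-.0365,.26)
w=r.camera_info('wrist'); cv2.imwrite('pics/w1.png',r.snapshot('wrist'))
print(proj(w,[[.562,-.0365,.194],[.562,-.0365,.16]]))
cv2.imwrite('pics/t1.png',r.snapshot('top'))
E
```

```text
pos [ 0.5447 -0.0529  0.2687] w 1.0 F [-0.07 -0.49  0.74] T [-0.07 -0.03 -0.01] clk 1.9 j [-0.097  0.289 -0.02   1.262 -0.     2.729] yjaw -71.91 tilt -0.9999995349052497
delta [  8.7 -10.2 -21.5] n 0.4052781233892922
[[244.05561384 182.28566358]
 [245.79330072 173.32415518]]
```

View pics/w1.png

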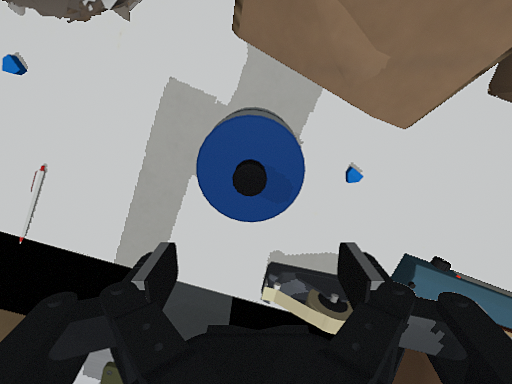

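```bash
python3 - <<'E'
from h import *
from cell import r
w=r.camera_info('wrist')
print(atz(w,(249.5,177.5),.194),atz(w,(250.5,168),.16))
E
```

```text
[ 0.56561155 -0.0408237   0.194     ] [ 0.56658244 -0.04049544  0.16      ]
```

```bash
python3 - <<'E'
from h import *
from cell import r
go(r,.565,-.0395,.22)
E
```

```text
pos [ 0.5434 -0.0542  0.269 ] w 1.0 F [0.55 0.2  0.08] T [ 0.02 -0.02  0.  ] clk 2.0 j [-9.900e-02  2.870e-01 -2.200e-02  1.263e+00 -1.000e-03  2.729e+00] yjaw -72.04 tilt -0.9999988101855498
delta [ 49.   -7.3 -25.2] n 0.8891673182571416
```

carry_out(deltas=[{"translation": [8,-4,-12],"twist": 0,"claw": 1},{"translation": [22,-3,-13],"twist": 0,"claw": 1},{"translation": [18,0,0],"twist": 0,"claw": 1},{"translation": [0,0,0],"twist": 0,"claw": 1}])

```text
clock: 2.5
ee_pos: [0.5644, -0.0396, 0.2195]
eef_rot: [-0.379, 1.567, 3.076]
contact_force: [0.1, -0.2, -0.3]
gripper_width: 1.001
```

```bash
python3 - <<'E'
from h import *
from cell import r
go(r,.565,-.0395,.174)
w=r.camera_info('wrist'); cv2.imwrite('pics/w2.png',r.snapshot('wrist'))
s=r.read_state(); R=RM(s['eef_rot'])
print('tcp axis pts',proj(w,[s['ee_pos']+R[:,0]*a for a in (-.011,0,.008,.03)]))
for i in range(3): print(r.read_state()['ee_pos'])
E
```

```text
pos [ 0.5644 -0.0396  0.2195] w 1.001 F [ 0.09 -0.2  -0.27] T [-0.02 -0.01  0.02] clk 2.5 j [-0.07   0.341 -0.073  1.16  -0.     2.759] yjaw -72.07 tilt -0.9999926758861208
delta [45.5  0.1 -0.7] n 0.7281075492404282
tcp axis pts [[257.33300525 263.54525909]
 [257.34493348 252.93116259]
 [257.35259789 246.10928325]
 [257.37025754 230.38534589]]
[ 0.56511524 -0.0396714   0.22070078]
[ 0.56511524 -0.0396714   0.22070078]
[ 0.56511524 -0.0396714   0.22070078]
```

View pics/w2.png

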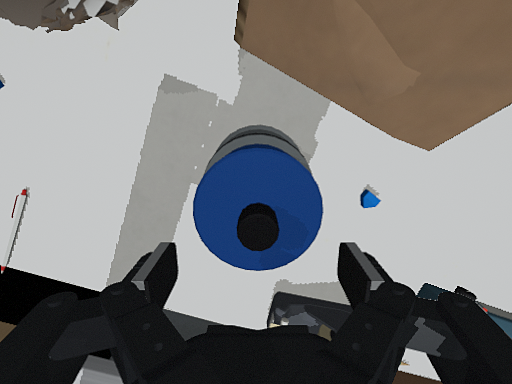

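carry_out(deltas=[{"translation": [15,0,0],"twist": 0,"claw": 1},{"translation": [20,0,0],"twist": 0,"claw": 0.8},{"translation": [11,0,0],"twist": 0,"claw": 0.6},{"translation": [0,0,0],"twist": 0,"claw": 0.3},{"translation": [0,0,0],"twist": 0,"claw": 0},{"translation": [0,0,0],"twist": 0,"claw": 0},{"translation": [0,0,0],"twist": 0,"claw": 0},{"translation": [0,0,0],"twist": 0,"claw": 0}])

```text
clock: 3.55
ee_pos: [0.5659, -0.0393, 0.1755]
eef_rot: [2.687, 1.57, -0.141]
contact_force: [-0.5, -0.6, -1.0]
gripper_width: 0.311
```

```bash
python3 - <<'E'
from h import *
from cell import r
go(r,.565,-.0395,.25)
cv2.imwrite('pics/w3.png',r.snapshot('wrist'))
E
```

```text
pos [ 0.5659 -0.0393  0.1755] w 0.311 F [-0.51 -0.55 -0.96] T [ 0.02 -0.04  0.03] clk 3.55 j [-0.069  0.365 -0.156  1.05  -0.     2.758] yjaw -72.02 tilt -0.9999999505838947
delta [-74.5  -0.    0.9] n 1.1924761848218677
```

View pics/w3.png

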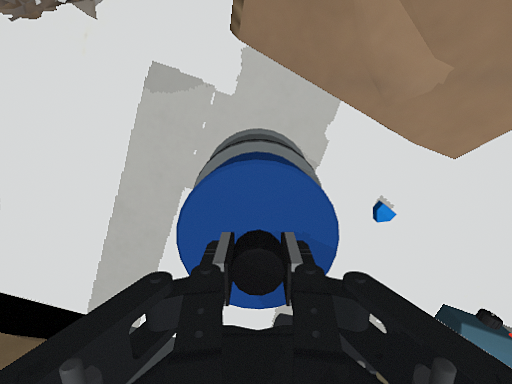

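carry_out(deltas=[{"translation": [-5,0,0],"twist": 0,"claw": 0},{"translation": [-12,0,0],"twist": 0,"claw": 0},{"translation": [-20,0,0],"twist": 0,"claw": 0},{"translation": [-25,0,0],"twist": 0,"claw": 0},{"translation": [-20,0,0],"twist": 0,"claw": 0},{"translation": [-12,0,0],"twist": 0,"claw": 0},{"translation": [0,0,0],"twist": 0,"claw": 0}])

```text
clock: 4.47
ee_pos: [0.5664, -0.0393, 0.2705]
eef_rot: [2.768, 1.568, -0.06]
contact_force: [0.4, 0.3, -1.3]
gripper_width: 0.31
```

```bash
python3 - <<'E'
from h import *
from cell import r
go(r,.47,.13,.27)
cv2.imwrite('pics/s4.png',r.snapshot('scene'))
crop('pics/s4.png','pics/s4c.png',190,90,330,215,5)
E
```

```text
pos [ 0.5664 -0.0393  0.2705] w 0.31 F [ 0.45  0.27 -1.32] T [-0.01 -0.01  0.05] clk 4.475 j [-0.069  0.322  0.032  1.278  0.     2.759] yjaw -72.02 tilt -0.9999969949956544
delta [   0.3 -190.8   39.5] n 3.117876148031266
```

View pics/s4c.png

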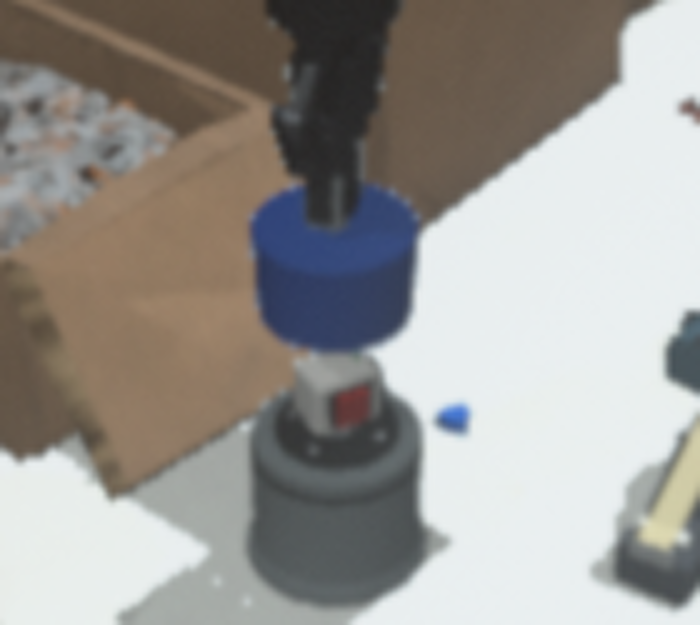

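```bash
python3 - <<'E'
from h import *
from cell import r
go(r,.46,.145,.27)
E
```

```text
pos [ 0.5659 -0.0393  0.2695] w 0.305 F [-0.11 -1.03 -2.55] T [ 0.02 -0.01 -0.01] clk 4.525 j [-0.069  0.323  0.03   1.278  0.     2.759] yjaw -72.02 tilt -0.999999865429016
delta [  -0.6 -208.    43.8] n 3.4004705736467775
```

carry_out(deltas=[{"translation": [-2,0,0],"twist": -0.1,"claw": 0},{"translation": [0,0,0],"twist": -0.15,"claw": 0},{"translation": [0,0,0],"twist": -0.15,"claw": 0},{"translation": [0,0,0],"twist": -0.15,"claw": 0},{"translation": [0,0,0],"twist": -0.1,"claw": 0},{"translation": [0,0,0],"twist": 0,"claw": 0}])

```text
clock: 5.28
ee_pos: [0.5652, -0.0392, 0.2702]
eef_rot: [-1.047, 1.569, 3.057]
contact_force: [0.1, -0.7, -3.0]
gripper_width: 0.307
```

```bash
python3 - <<'E'
from h import *
from cell import r
go(r,.46,.145,.27)
E
```

```text
pos [ 0.5652 -0.0392  0.2702] w 0.307 F [ 0.1  -0.73 -2.98] T [ 0.   -0.04 -0.01] clk 5.275 j [-0.069  0.324  0.033  1.282  0.     2.11 ] yjaw -34.85 tilt -0.9999977245636706
delta [   0.4 -191.6  -91.1] n 3.3940019268136132
```

Good: the sign is as expected. Carry the lid to (0.46, 0.145).

carry_out(deltas=[{"translation": [0,-10,-5],"twist": 0,"claw": 0},{"translation": [0,-22,-10],"twist": 0,"claw": 0},{"translation": [0,-30,-15],"twist": 0,"claw": 0},{"translation": [0,-35,-16],"twist": 0,"claw": 0},{"translation": [0,-35,-16],"twist": 0,"claw": 0},{"translation": [0,-30,-14],"twist": 0,"claw": 0},{"translation": [0,-20,-10],"twist": 0,"claw": 0},{"translation": [0,-10,-5],"twist": 0,"claw": 0},{"translation": [0,0,0],"twist": 0,"claw": 0}])

```text
clock: 6.4
ee_pos: [0.4592, 0.1457, 0.2714]
eef_rot: [1.713, 1.571, -0.464]
contact_force: [0.6, -0.3, -1.4]
gripper_width: 0.306
```

```bash
python3 - <<'E'
from h import *
from cell import r
go(r,.46,.145,.0755)
cv2.imwrite('pics/t5.png',r.snapshot('top'));cv2.imwrite('pics/s5.png',r.snapshot('scene'))
crop('pics/t5.png','pics/t5c.png',200,140,340,245,5)
E
```

```text
pos [0.4592 0.1457 0.2714] w 0.306 F [ 0.57 -0.27 -1.41] T [ 0.03 -0.05  0.02] clk 6.4 j [ 0.307  0.173 -0.168  1.229 -0.     2.484] yjaw -34.68 tilt -0.9999999751545381
delta [1.959e+02 1.000e+00 1.000e-01] n 3.135136188208979
```

View pics/t5c.png

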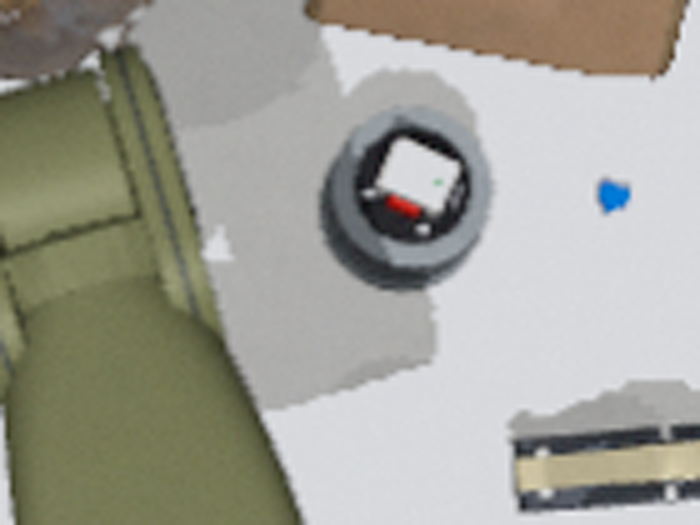

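View pics/s5.png

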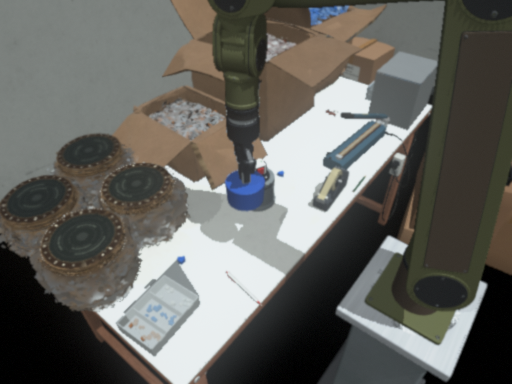

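carry_out(deltas=[{"translation": [12,0,0],"twist": 0,"claw": 0},{"translation": [28,0,0],"twist": 0,"claw": 0},{"translation": [36,0,0],"twist": 0,"claw": 0},{"translation": [36,0,0],"twist": 0,"claw": 0},{"translation": [32,0,0],"twist": 0,"claw": 0},{"translation": [22,0,0],"twist": 0,"claw": 0},{"translation": [12,0,0],"twist": 0,"claw": 0},{"translation": [8,0,0],"twist": 0,"claw": 0},{"translation": [0,0,0],"twist": 0,"claw": 0},{"translation": [0,0,0],"twist": 0,"claw": 0}])

```text
clock: 7.75
ee_pos: [0.4607, 0.1452, 0.086]
eef_rot: [2.485, 1.569, 0.307]
contact_force: [-0.4, -0.3, -2.2]
gripper_width: 0.304
```

```bash
python3 - <<'E'
from h import *
from cell import r
go(r,.46,.145,.0755)
cv2.imwrite('pics/s6.png',r.snapshot('scene'))
crop('pics/s6.png','pics/s6c.png',195,130,335,255,5)
E
```

```text
pos [0.4607 0.1452 0.086 ] w 0.304 F [-0.44 -0.33 -2.22] T [ 0.02  0.02 -0.01] clk 7.75 j [ 0.305  0.311 -0.503  0.755  0.     2.483] yjaw -34.78 tilt -0.9999988079621938
delta [10.5 -0.5  0.5] n 0.16845053383878542
```

View pics/s6c.png

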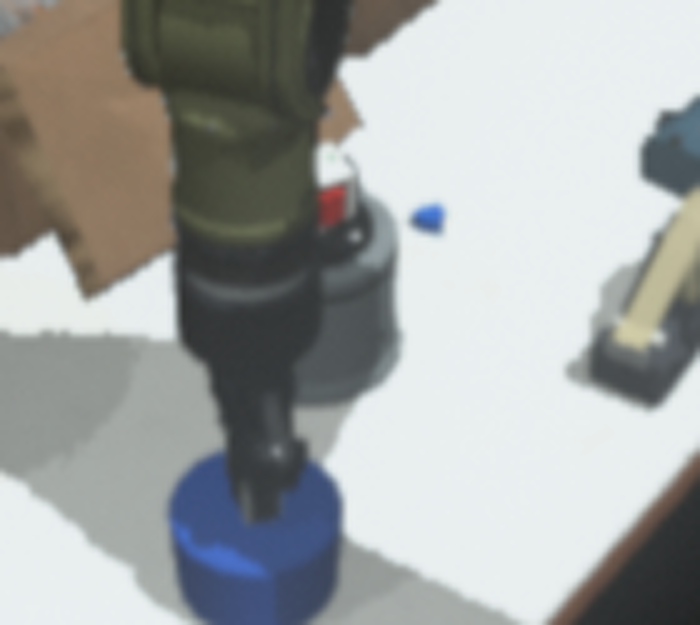

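carry_out(deltas=[{"translation": [3,0,0],"twist": 0,"claw": 0},{"translation": [3,0,0],"twist": 0,"claw": 0},{"translation": [1.5,0,0],"twist": 0,"claw": 0},{"translation": [1,0,0],"twist": 0,"claw": 0},{"translation": [0,0,0],"twist": 0,"claw": 0}])

```text
clock: 8.43
ee_pos: [0.4599, 0.145, 0.0767]
eef_rot: [-0.721, 1.571, -2.899]
contact_force: [1.5, 0.2, -1.4]
gripper_width: 0.303
```

carry_out(deltas=[{"translation": [1,0,0],"twist": 0,"claw": 0},{"translation": [0,0,0],"twist": 0,"claw": 0}])

```text
clock: 8.68
ee_pos: [0.46, 0.145, 0.0758]
eef_rot: [-0.654, 1.571, -2.832]
contact_force: [0.4, 0.9, -0.8]
gripper_width: 0.308
```

carry_out(deltas=[{"translation": [1,0,0],"twist": 0,"claw": 0},{"translation": [0,0,0],"twist": 0,"claw": 0}])

```text
clock: 8.93
ee_pos: [0.4601, 0.145, 0.0754]
eef_rot: [2.572, 1.57, 0.394]
contact_force: [-0.6, 0.2, 4.8]
gripper_width: 0.309
```

carry_out(deltas=[{"translation": [0,0,0],"twist": 0,"claw": 0.4},{"translation": [0,0,0],"twist": 0,"claw": 0.6},{"translation": [0,0,0],"twist": 0,"claw": 0.8},{"translation": [0,0,0],"twist": 0,"claw": 0.8},{"translation": [-10,0,0],"twist": 0,"claw": 0.8},{"translation": [-25,0,0],"twist": 0,"claw": 0.8},{"translation": [-40,0,0],"twist": 0,"claw": 0.8},{"translation": [-45,0,0],"twist": 0,"claw": 1},{"translation": [-35,0,0],"twist": 0,"claw": 1},{"translation": [-20,0,0],"twist": 0,"claw": 1},{"translation": [0,0,0],"twist": 0,"claw": 1}])

```text
clock: 10.3
ee_pos: [0.4612, 0.1454, 0.252]
eef_rot: [2.49, 1.566, 0.312]
contact_force: [0.8, -0.1, 0.2]
gripper_width: 1.0
```

```bash
python3 - <<'E'
from h import *
from cell import r
go(r,.565,-.0392,.25)
cv2.imwrite('pics/s7.png',r.snapshot('scene'));cv2.imwrite('pics/t7.png',r.snapshot('top'));cv2.imwrite('pics/w7.png',r.snapshot('wrist'))
crop('pics/t7.png','pics/t7c.png',260,150,310,192,14)
crop('pics/s7.png','pics/s7c.png',195,130,335,255,5)
E
```

```text
pos [0.4612 0.1454 0.252 ] w 1.0 F [ 0.84 -0.13  0.18] T [ 0.01 -0.03 -0.03] clk 10.3 j [ 0.305  0.18  -0.21   1.175  0.     2.483] yjaw -34.78 tilt -0.9999895317797154
delta [  2.2 190.6  92.4] n 3.3889302785999544
```

View pics/s7c.png

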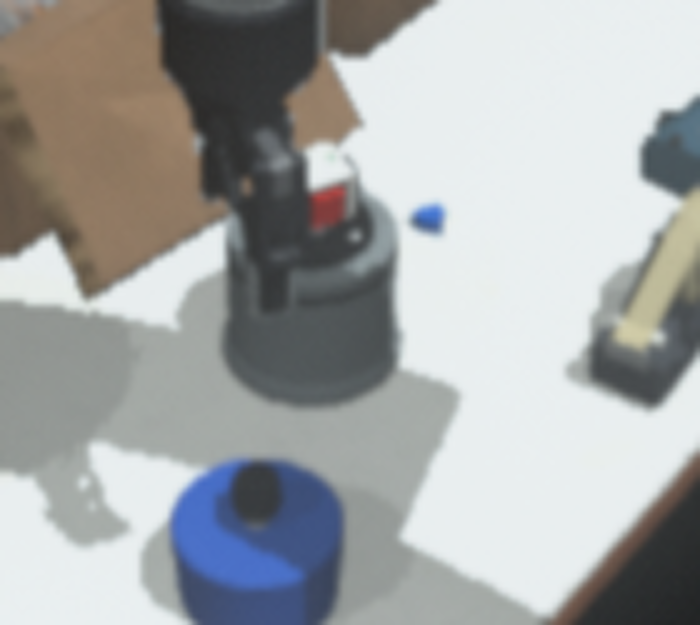

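View pics/t7c.png

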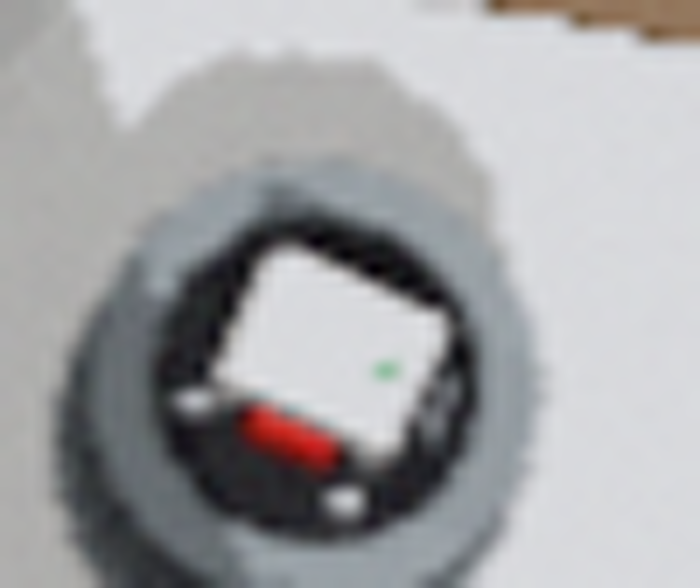

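View pics/w7.png

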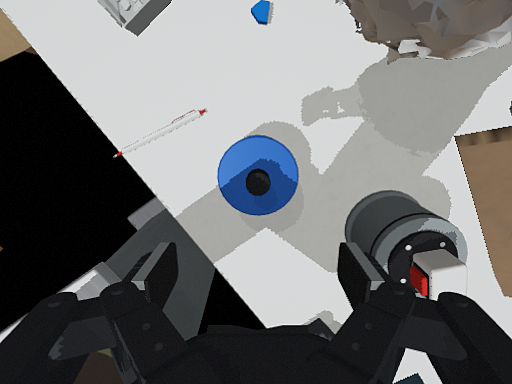

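```bash
python3 - <<'E'
from h import *
from cell import r
t=r.camera_info('top')
pts=[(282,242),(449,320),(388,460),(212,377)]
P=np.array([atz(t,((x+.5)/14-.5+260,(y+.5)/14-.5+150),.152)[:2] for x,y in pts])
print(P,P.mean(0)); e=np.roll(P,-1,0)-P
print(np.linalg.norm(e,axis=1),np.degrees(np.arctan2(e[:,1],e[:,0])))
E
```

```text
[[ 0.58810586 -0.02479572]
 [ 0.57046016 -0.06375865]
 [ 0.53732364 -0.04973469]
 [ 0.55601184 -0.00879539]] [ 0.56297537 -0.03677111]
[0.04277243 0.03598195 0.04500305 0.03586136] [-114.36502832  157.06105247   65.4639903   -26.49833802]
```

carry_out(deltas=[{"translation": [0,0,0],"twist": -0.09,"claw": 1},{"translation": [0,0,0],"twist": -0.085,"claw": 1},{"translation": [0,15,11],"twist": 0,"claw": 1},{"translation": [0,26,19],"twist": 0,"claw": 1},{"translation": [0,30,22],"twist": 0,"claw": 1},{"translation": [0,31,22],"twist": 0,"claw": 1},{"translation": [0,30,22],"twist": 0,"claw": 1},{"translation": [0,24,17],"twist": 0,"claw": 1},{"translation": [0,16,11],"twist": 0,"claw": 1},{"translation": [0,0,0],"twist": 0,"claw": 1},{"translation": [0,0,0],"twist": 0,"claw": 1}])

```text
clock: 11.82
ee_pos: [0.5636, -0.0392, 0.2495]
eef_rot: [-1.618, 1.57, 2.663]
contact_force: [-0.3, 0.3, -0.3]
gripper_width: 1.0
```

```bash
python3 - <<'E'
from h import *
from cell import r
go(r,.565,-.0392,.25)
w=r.camera_info('wrist');cv2.imwrite('pics/w8.png',r.snapshot('wrist'))
s=r.read_state(); R=RM(s['eef_rot'])
print('tcp axis at .152',proj(w,[s['ee_pos']+R[:,0]*(s['ee_pos'][2]-.152)]))
crop('pics/w8.png','pics/w8c.png',170,120,350,260,4)
E
```

```text
pos [ 0.5636 -0.0392  0.2495] w 1.0 F [-0.31  0.27 -0.32] T [ 0.04  0.02 -0.02] clk 11.825 j [-0.07   0.326 -0.017  1.229  0.     1.933] yjaw -24.75 tilt -0.9999992553324939
delta [-0.5  1.3 -0.5] n 0.023001344109465652
tcp axis at .152 [[256.80303934 199.28732858]]
```

View pics/w8c.png

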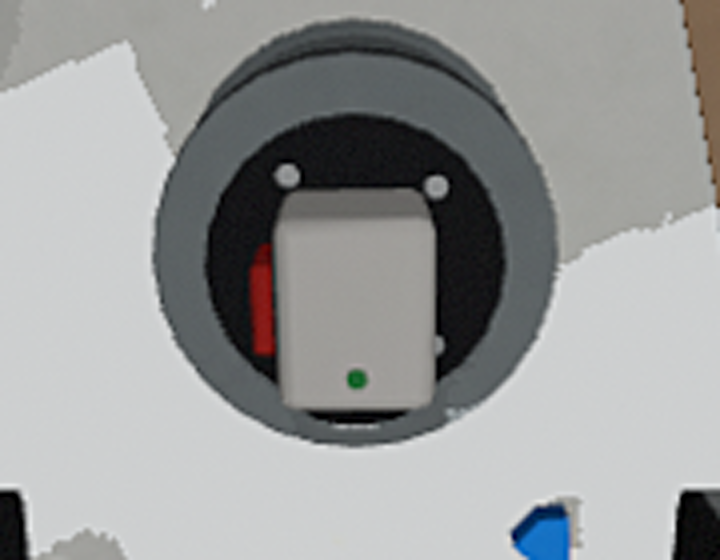

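```bash
python3 - <<'E'
from h import *
from cell import r
w=r.camera_info('wrist')
pts=[(275,217),(438,217),(434,410),(285.5,410)]
f=lambda x,y:((x+.5)/4-.5+170,(y+.5)/4-.5+120)
P=np.array([atz(w,f(x,y),.152)[:2] for x,y in pts])
print(P,P.mean(0)); e=np.roll(P,-1,0)-P
print(np.linalg.norm(e,axis=1),np.degrees(np.arctan2(e[:,1],e[:,0])))
s=r.read_state(); R=RM(s['eef_rot']); print('center in tool', R.T@(np.r_[P.mean(0),.152]-s['ee_pos'])*1000, [ (R.T@(np.r_[p,.152]-s['ee_pos'])*1000).round(1) for p in P])
for c,z in (((355,312-0),.106),): print(atz(w,f(*c),z))
E
```

```text
[[ 0.55866565 -0.01096156]
 [ 0.59081627 -0.02569956]
 [ 0.57216753 -0.06664857]
 [ 0.54128424 -0.05249611]] [ 0.56573342 -0.03895145]
[0.03536765 0.04499552 0.0339716  0.04502479] [ -24.6269488  -114.48517804  155.38007594   67.29162137]
center in tool [97.73662423  2.0207979  -0.79700803] [array([ 97.8, -16.1, -23.3]), array([ 97.7,  19.3, -23.3]), array([97.7, 19.4, 21.7]), array([ 97.7, -14.5,  21.7])]
[ 0.55977986 -0.0506548   0.106     ]
```

carry_out(deltas=[{"translation": [15,1.5,-0.5],"twist": 0,"claw": 1},{"translation": [25,0,0],"twist": 0,"claw": 1},{"translation": [20,0,0],"twist": 0,"claw": 1},{"translation": [10,0,0],"twist": 0,"claw": 1},{"translation": [0,0,0],"twist": 0,"claw": 1}])

```text
clock: 12.5
ee_pos: [0.565, -0.0394, 0.1789]
eef_rot: [-1.217, 1.569, 3.064]
contact_force: [-1.0, 0.1, 0.1]
gripper_width: 1.001
```

```bash
python3 - <<'E'
from h import *
from cell import r
go(r,.5655,-.0391,.124)
w=r.camera_info('wrist');cv2.imwrite('pics/w9.png',r.snapshot('wrist'))
s=r.read_state(); R=RM(s['eef_rot'])
a=s['ee_pos'][2]-.152
print('tcp axis at .152, and y-18,+18',proj(w,[s['ee_pos']+R[:,0]*a+R[:,1]*b for b in (0,-.018,.018)]))
crop('pics/w9.png','pics/w9c.png',130,180,390,384,3)
E
```

```text
pos [ 0.565  -0.0394  0.1789] w 1.001 F [-0.98  0.09  0.06] T [-0.01 -0.07  0.02] clk 12.5 j [-0.07   0.363 -0.15   1.06   0.     1.933] yjaw -24.72 tilt -0.9999981320897645
delta [54.9  0.4 -0.5] n 0.8780452515155998
tcp axis at .152, and y-18,+18 [[257.92401479 232.18932142]
 [229.95049061 232.1325522 ]
 [285.90262185 232.24123995]]
```

View pics/w9c.png

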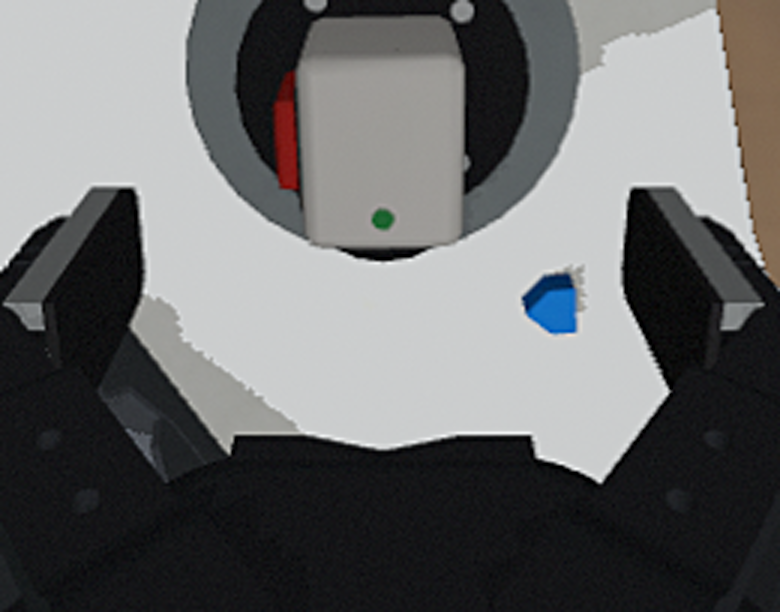

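carry_out(deltas=[{"translation": [15,-0.5,-0.5],"twist": 0,"claw": 1},{"translation": [20,0,0],"twist": 0,"claw": 1},{"translation": [13,0,0],"twist": 0,"claw": 1},{"translation": [6,0,0],"twist": 0,"claw": 1},{"translation": [0,0,0],"twist": 0,"claw": 1},{"translation": [0,0,0],"twist": 0,"claw": 1}])

```text
clock: 13.3
ee_pos: [0.5661, -0.0392, 0.1264]
eef_rot: [1.934, 1.57, -0.069]
contact_force: [0.7, 0.7, 0.4]
gripper_width: 1.001
```

```bash
python3 - <<'E'
from h import *
from cell import r
go(r,.5655,-.0391,.124)
cv2.imwrite('pics/w10.png',r.snapshot('wrist'))
E
```

```text
pos [ 0.5661 -0.0392  0.1264] w 1.001 F [0.69 0.7  0.43] T [-0.03 -0.01 -0.07] clk 13.3 j [-0.069  0.4   -0.238  0.932  0.     1.934] yjaw -24.75 tilt -0.9999993566393653
delta [ 2.4 -0.6  0.2] n 0.03914298337757911
```

View pics/w10.png

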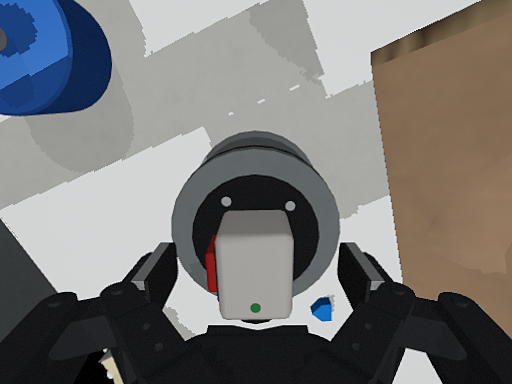

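Fingers straddle the block, button on the left pad side. Lower slightly and close.

carry_out(deltas=[{"translation": [2,-0.5,0],"twist": 0,"claw": 0.8},{"translation": [0,0,0],"twist": 0,"claw": 0.6},{"translation": [0,0,0],"twist": 0,"claw": 0.5},{"translation": [0,0,0],"twist": 0,"claw": 0},{"translation": [0,0,0],"twist": 0,"claw": 0},{"translation": [0,0,0],"twist": 0,"claw": 0},{"translation": [0,0,0],"twist": 0,"claw": 0}])

```text
clock: 14.22
ee_pos: [0.5649, -0.0388, 0.1241]
eef_rot: [-1.591, 1.571, 2.69]
contact_force: [-2.6, -0.7, 6.1]
gripper_width: 0.411
```

```bash
python3 - <<'E'
from h import *
from cell import r
go(r,.5655,-.0391,.124)
cv2.imwrite('pics/w11.png',r.snapshot('wrist'))
crop('pics/w11.png','pics/w11c.png',150,180,370,345,3)
E
```

```text
pos [ 0.5649 -0.0388  0.1241] w 0.411 F [-2.64 -0.66  6.08] T [0.18 0.7  0.58] clk 14.225 j [-0.069  0.401 -0.243  0.928  0.     1.933] yjaw -24.71 tilt -0.9999999613689919
delta [ 0.1  0.7 -0. ] n 0.011099120900686833
```

View pics/w11c.png

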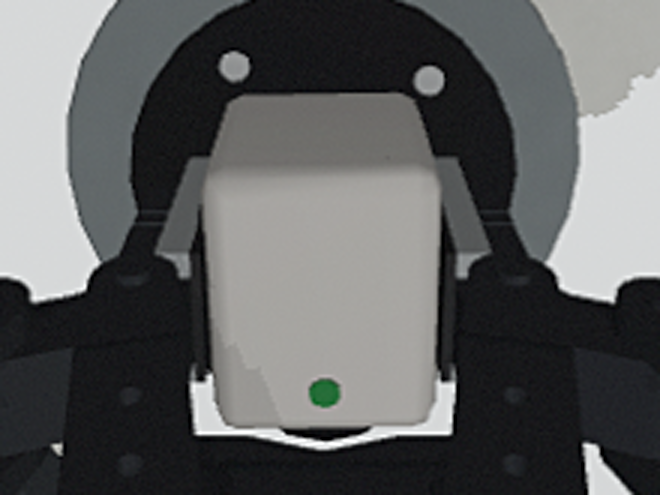

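carry_out(deltas=[{"translation": [-2,0,0],"twist": 0,"claw": 0},{"translation": [-4,0,0],"twist": 0,"claw": 0},{"translation": [-6,0,0],"twist": 0,"claw": 0},{"translation": [-6,0,0],"twist": 0,"claw": 0},{"translation": [-6,0,0],"twist": 0,"claw": 0},{"translation": [-4,0,0],"twist": 0,"claw": 0},{"translation": [0,0,0],"twist": 0,"claw": 0}])

```text
clock: 15.15
ee_pos: [0.5648, -0.0389, 0.1522]
eef_rot: [-1.798, 1.571, 2.482]
contact_force: [-1.5, 0.8, -3.7]
gripper_width: 0.415
```

```bash
python3 - <<'E'
from h import *
from cell import r
go(r,.5655,-.0391,.224)
cv2.imwrite('pics/s12.png',r.snapshot('scene'))
crop('pics/s12.png','pics/s12c.png',205,100,315,200,6)
cv2.imwrite('pics/w12.png',r.snapshot('wrist'))
E
```

```text
pos [ 0.5648 -0.0389  0.1522] w 0.415 F [-1.48  0.8  -3.73] T [0.25 0.5  0.8 ] clk 15.15 j [-0.069  0.379 -0.198  0.994  0.     1.934] yjaw -24.75 tilt -0.9999999696299205
delta [-71.8   0.7  -0.1] n 1.1490131260361554
```

View pics/s12c.png

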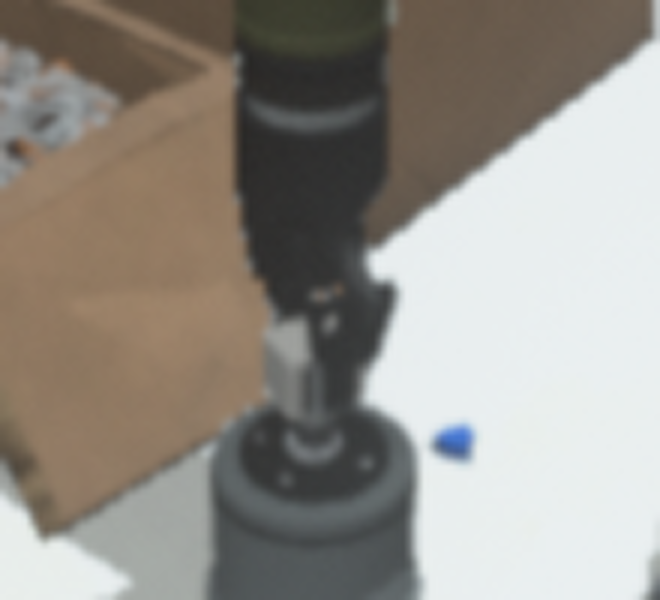

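View pics/w12.png

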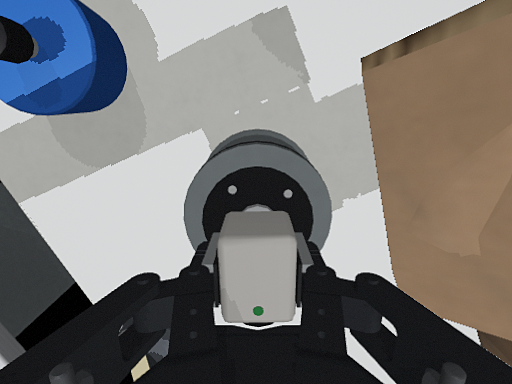

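The mast is rising with the block (collar exposed, about 4 N down). Continue.

carry_out(deltas=[{"translation": [-3,0,0],"twist": 0,"claw": 0},{"translation": [-6,0,0],"twist": 0,"claw": 0},{"translation": [-8,0,0],"twist": 0,"claw": 0},{"translation": [-8,0,0],"twist": 0,"claw": 0},{"translation": [-8,0,0],"twist": 0,"claw": 0},{"translation": [-8,0,0],"twist": 0,"claw": 0},{"translation": [-8,0,0],"twist": 0,"claw": 0},{"translation": [-8,0,0],"twist": 0,"claw": 0},{"translation": [-6,0,0],"twist": 0,"claw": 0},{"translation": [-3,0,0],"twist": 0,"claw": 0},{"translation": [0,0,0],"twist": 0,"claw": 0}])

```text
clock: 16.62
ee_pos: [0.5648, -0.0389, 0.218]
eef_rot: [-1.559, 1.57, 2.721]
contact_force: [-4.0, 1.5, -3.1]
gripper_width: 0.411
```

carry_out(deltas=[{"translation": [-2,0,0],"twist": 0,"claw": 0},{"translation": [-2,0,0],"twist": 0,"claw": 0},{"translation": [0,0,0],"twist": 0,"claw": 0}])

```text
clock: 17.0
ee_pos: [0.5648, -0.0389, 0.2219]
eef_rot: [-1.398, 1.57, 2.882]
contact_force: [-4.5, 2.1, -2.6]
gripper_width: 0.416
```

carry_out(deltas=[{"translation": [-1,0,0],"twist": 0,"claw": 0},{"translation": [-1,0,0],"twist": 0,"claw": 0},{"translation": [0,0,0],"twist": 0,"claw": 0}])

```text
clock: 17.38
ee_pos: [0.5648, -0.0389, 0.2239]
eef_rot: [-1.413, 1.57, 2.867]
contact_force: [-4.5, 1.8, -2.8]
gripper_width: 0.414
```

carry_out(deltas=[{"translation": [-1,0,0],"twist": 0,"claw": 0},{"translation": [0,0,0],"twist": 0,"claw": 0}])

```text
clock: 17.62
ee_pos: [0.5648, -0.0389, 0.2242]
eef_rot: [-1.256, 1.57, 3.024]
contact_force: [-2.7, 1.3, -8.2]
gripper_width: 0.413
```

carry_out(deltas=[{"translation": [-1,0,0],"twist": 0,"claw": 0},{"translation": [0,0,0],"twist": 0,"claw": 0}])

```text
clock: 17.88
ee_pos: [0.5648, -0.0389, 0.2242]
eef_rot: [-1.204, 1.569, 3.077]
contact_force: [-1.6, 3.0, -18.7]
gripper_width: 0.414
```

carry_out(deltas=[{"translation": [0.5,0,0],"twist": 0,"claw": 0},{"translation": [0,0,0],"twist": 0,"claw": 0},{"translation": [0,0,0],"twist": 0,"claw": 0}])

```text
clock: 18.25
ee_pos: [0.5648, -0.0389, 0.2242]
eef_rot: [-1.25, 1.569, 3.031]
contact_force: [0.3, 1.1, -24.3]
gripper_width: 0.413
```

```bash
python3 - <<'E'
from h import *
from cell import r
go(r,.5655,-.0391,.224)
for n in ('scene','top','wrist'): cv2.imwrite(f'pics/{n}F.png',r.snapshot(n))
crop('pics/sceneF.png','pics/sFc.png',195,90,315,240,4)
go(r,.5655,-.0391,.224)
E
```

```text
pos [ 0.5648 -0.0389  0.2242] w 0.413 F [  0.34   1.15 -24.33] T [ 0.44 -0.04  0.68] clk 18.25 j [-0.069  0.338 -0.065  1.169  0.     1.934] yjaw -24.75 tilt -0.9999987694664165
delta [ 0.2  0.7 -0.1] n 0.012583786786973342
pos [ 0.5648 -0.0389  0.2243] w 0.414 F [  0.65   2.23 -25.47] T [ 0.44 -0.13  0.66] clk 18.4 j [-0.069  0.338 -0.065  1.169  0.     1.934] yjaw -24.75 tilt -0.9999988621254721
delta [ 0.3  0.7 -0.1] n 0.012524252690160154
```

View pics/sFc.png

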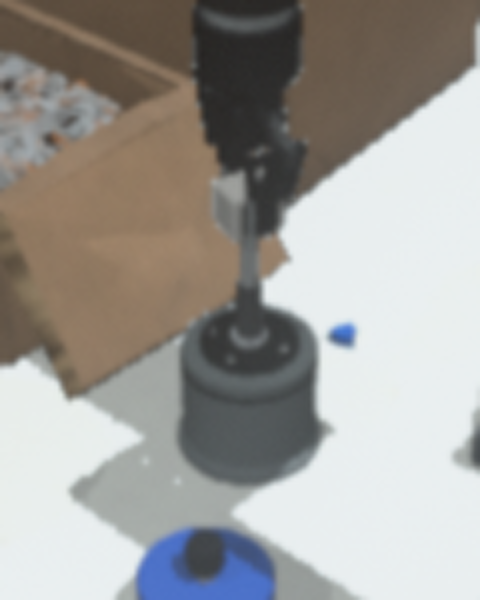

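View pics/topF.png

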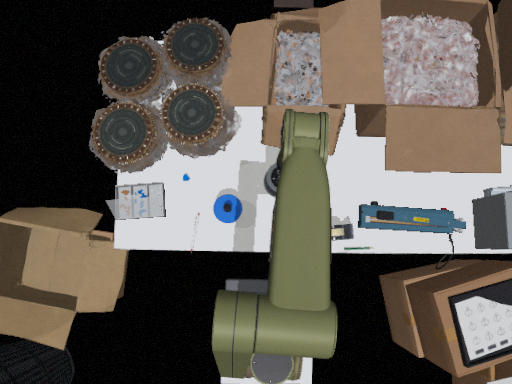

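View pics/wristF.png

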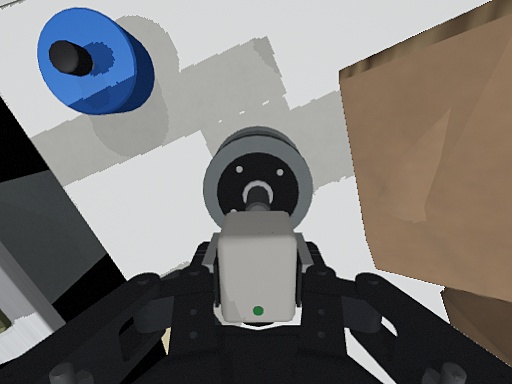

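carry_out(deltas=[{"translation": [0.8,0,0],"twist": 0,"claw": 0},{"translation": [0,0,0],"twist": 0,"claw": 0},{"translation": [0,0,0],"twist": 0,"claw": 0},{"translation": [0,0,0],"twist": 0,"claw": 0}])

```text
clock: 18.9
ee_pos: [0.5648, -0.0389, 0.2243]
eef_rot: [-1.351, 1.57, 2.93]
contact_force: [-0.3, 3.4, -23.9]
gripper_width: 0.416
```

carry_out(deltas=[{"translation": [0,0,0],"twist": 0,"claw": 0},{"translation": [0,0,0],"twist": 0,"claw": 0},{"translation": [0,0,0],"twist": 0,"claw": 0},{"translation": [0,0,0],"twist": 0,"claw": 0}])

```text
clock: 19.4
ee_pos: [0.5648, -0.0389, 0.2242]
eef_rot: [-1.33, 1.57, 2.95]
contact_force: [-0.8, 2.4, -25.6]
gripper_width: 0.409
```

```bash
python3 - <<'E'
from h import *
from cell import r
go(r,.5655,-.0391,.224)
print(r.close_job())
E
```

```text
pos [ 0.5648 -0.0389  0.2242] w 0.409 F [ -0.78   2.36 -25.58] T [0.61 0.28 0.7 ] clk 19.4 j [-0.069  0.338 -0.066  1.168  0.     1.934] yjaw -24.75 tilt -0.9999996837525994
delta [ 0.2  0.7 -0.1] n 0.012443372793119637
the job is handed in; nothing more can be done
None
```

I set the lid down and drew the camera fully out. I handed the job in at 19.4 s with the gripper still holding the camera.

- **Lid:** I lifted it about 95 mm straight up by the knob before moving it sideways. I lowered it at about (0.46, 0.145), roughly 0.2 m from the pod, until the wrist felt contact (about 5 N), then let go. It stands upright in the scene, top and wrist pictures.
- **Camera:** I gripped it across the button. The finger opening worked out to about 37 mm, which matches the button fully in. I kept it squeezed and drew the mast straight up from TCP height 0.124 to 0.224 m, where it met the hard end.
- **Last checks:** The height was steady at 0.2242 m, which is about 100 mm of travel. The opening was also steady, so there was no slip. The arm is pulling up on the stop with about 25 N. The last scene picture shows both mast stages out.
- **Things that disagreed:** The top and wrist cameras put the pod about 5 mm apart, so I used the wrist view, and both grasps came out centred. Easing the commanded height by 1.3 mm hardly lowered the 25 N pull, but it stayed steady and well under the 120 N wrist limit.
- **Bystanders:** None was touched, as far as the pictures show. The arm hides part of the tape dispenser in the last top picture.

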